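Seat the amber filter in its holder

TASK

Take the amber filter by its upper edge off its sloped rest and put it in the slot of the white and clear filter holder: start its lower edge into the slot's wide mouth while the filter is still clearly leaning, then straighten it upright and lower it, keeping hold, until it is fully home, and let go. Leave the blue filter and the red filter wrench where they are.

Things in the scene. Friction and masses are not known exactly. Their poses are not given: they have to be found in the camera images.
- filter_amber: Amber (orange) glass in a black frame, 120 g: 8 mm thick (x), 90 wide (y), 120 tall (z). Origin: middle of the lower edge. Starts on a fixed aluminium rest, lower edge 14 mm up, top leaning 25 deg to its own -x side, roughly towards the robot. The rest covers the lower 65 mm of its back; an 8 mm high toe stands 5 mm before its foot. Upper 55 mm free: pinch across the thickness, fingers down along the plate.
- filter_blue: Bystander, to be left alone: blue glass, otherwise the same plate, axes and kind of rest as the amber filter. Which of the rests and the holder stands left, middle or right varies.
- holder: Fixed holder, white jaws between clear end plates, 60 (x) by 126 (y) by 46 mm high. Origin: centre of the underside, on the cabinet top, z up. Its one slot runs along y through the centre, 114 mm long. Slot floor 6 mm above the origin; 12 mm wide up to 30 mm, then chamfered on both long sides to a mouth 40 mm wide at 46 mm. A seated filter stands on the floor, width along the slot, with a few degrees of play.
- wrench: Bystander, to be left alone: red plastic filter wrench lying flat, an open C of 90 mm across with a handle 75 mm long towards its -x, about 10 mm high. Origin: centre of the C, at the cabinet top.
Things that resemble listed ones, but are neither listed nor needed, are in the scene too. What is shaped like the filter_amber but pink or turquoise is not meant. Of the things that look like the holder, the smaller one is meant.

How it is judged:
On the way, in this order (a step that is already met when the one before it is completed fails the run):
1. the held amber filter's lower edge is inside the slot's mouth while the filter leans at least 9 degrees (contact force between the fingers and filter_amber above 0.5 N and x of filter_amber in the frame of holder between -0.02 and 0.02 m and y of filter_amber in the frame of holder between -0.025 and 0.025 m and z of filter_amber in the frame of holder below 0.044 m and angle between filter_amber's own z axis and vertical between 0.155 and 0.9 rad), for 0.1 s.
2. the amber filter, still held, is upright with its lower edge within 8 mm of the slot's floor (contact force between the fingers and filter_amber above 0.5 N and x of filter_amber in the frame of holder between -0.012 and 0.012 m and y of filter_amber in the frame of holder between -0.02 and 0.02 m and z of filter_amber in the frame of holder below 0.014 m and angle between filter_amber's own z axis and vertical below 0.21 rad and angle between the y axis of filter_amber and the y axis of holder, either way round below 0.18 rad), for 0.1 s.
At the end, for the whole second after the job is handed in: The amber filter stands in the holder's slot, let go: lower edge within 5 mm of the slot's floor, its middle within 12 mm across and 20 mm along the slot, upright within 12 degrees, its width along the slot within 10 degrees (x of filter_amber in the frame of holder between -0.012 and 0.012 m and y of filter_amber in the frame of holder between -0.02 and 0.02 m and z of filter_amber in the frame of holder below 0.011 m and angle between filter_amber's own z axis and vertical below 0.21 rad and angle between the y axis of filter_amber and the y axis of holder, either way round below 0.18 rad); the robot touches nothing.
It fails at once if the blue filter is moved more than 30 mm (distance of filter_blue from where it was at the start of the episode above 0.03 m).
It fails at once if the red wrench is moved more than 30 mm (distance of wrench from where it was at the start of the episode above 0.03 m).
It also fails if it takes over 48 s, if anything falls off the work surface, if the arm or the gripper's body presses on something with over 40 N, if the wrist force passes 120 N, or if a joint passes its speed limit or range.

ROBOT

A 6-joint arm with a two-finger parallel gripper is mounted at the origin on the work surface. World frame = base frame: x ahead of the robot, y to its left, z up, the work surface at z = 0. Lengths are in m, angles in rad, forces in N, time in s.
With the tool pointing down it reaches from about 0.35 to 0.85 m from the base axis. Payload 8.1 kg.
Tool frame: the origin (TCP) lies midway between the tips of the shut fingers; the grasp point (between the pads) lies 19 mm behind it (r.grasp_offset is the distance from the TCP to the grasp point, in m); z points along the fingers, y is the line along which they close (so a half turn about z gives the same grasp; the last joint's range is limited). The gripper opens to 85 mm and grips with 20 to 120 N. Pads are 22 mm wide; open, the fingers measure 114 mm over their backs; the gripper's body (76 mm by 85 mm) begins 54 mm behind the grasp point. The pads swing forward as they close: fully open they stand 13 mm farther back than shut.
Start: joints at [-1.389, 0.13, 1.488, -0, 1.523, -0.085], TCP at [0.158, -0.579, 0.231] pointing down, gripper open.
Joint ranges: [-2.96, 2.96], [-0.89, 2.26], [0.02, 2.5], [-1.34, 4.48], [0, 2.73], [-2.66, 2.66]. Speed limits (rad/s): [2.39, 2.39, 2.79, 3.14, 3.14, 3.14].

INTERFACE

Orientations are given as a unit quaternion [x, y, z, w].
In Python, from plant import r gives the robot as it stands.
- The arm moves only by the tool play_rows, never from a script. Its arguments are lists of equal length, an entry for each row: "fingers": the closure, from 0 (fully open) to 1 (shut); "dp": the shift along the world's x, y, z in m, a list of three; "turn": the turn about the world's z in units of 5 degrees (1.0 is 5 degrees). A call has exactly 10 rows; each row is the pose to reach, as a shift and turn from the pose commanded when the call began; what a row does not reach only later rows make up. A row lasts 1/8 s, in which the tool goes at most 62.5 mm and 10.7 degrees, less where a joint would pass 70% of its speed; a pose out of reach is approached as far as the arm can. A call with a gripper value outside its range is refused whole. The fingers move at their own pace and stop on an object; "grip_force" is the grip in N (left out, the last holds). Time passes only in rows, so rows that repeat a pose let the fingers close, or fill a call up. It gives the time, the measured TCP pose, the force, the opening and the grip force at its end, in the units of the state.
- r.read_state(): the state, without advancing time (a new reading comes with each control period).
- r.grab_frame(name): name is "scene" or "top" or "wrist"; returns a dict with "image" (420x560x3 uint8, blue, green, red), "K" (3x3 intrinsics, pixels), "view" (4x4, takes a point from world to camera coordinates). Camera axes: x right, y down, z forward; pixel columns grow to the right and rows downward; lengths in m; the calibration is good to about 2 mm. A picture is of the moment at which its call begins. There is no depth.
- r.hand_in(): hands the job in; it is judged then, once.
The state is a dict: "t": time; "joint_pos": joint angles; "qvel": joint speeds; "tau": joint torques, N m; "tcp_pos": TCP position; "eef_rot": TCP orientation; "ft_force": force on the tool from outside, world axes, zero at the start; "wrist_torque": the same for the moment, N m; "finger_gap": opening from 0.0 (shut) to 1.0 (fully open); "gripper_force": force on a finger pad.
Only numpy, scipy, OpenCV 4.12 (cv2) and the standard library are available. Lean on these libraries where they do the work, as an engineer would, in place of code of your own. Each camera call takes 0.05 s, during which the arm holds its last target. There are 200 camera calls.

## Working session

There is one attempt and no reset: what is moved stays moved. The work goes in short steps, Python scripts to look and compute and a tool call to move; the robot and the scene stay as the last step left them, time stands still between calls to the robot, and variables do not carry over. Pictures are saved under pics/ and viewed, at most 14 in all, crops included, and the job is handed in when it is done.

Besides the shell and the picture viewer there is one more tool, called after "Call:" as name([rows], argument=value, ...), one row to a line, values as JSON. play_rows: Moves the arm, as the interface text tells. Its arguments: {"type":"object","properties":{"fingers":{"type":"array","items":{"type":"number"}},"dp":{"type":"array","items":{"type":"array","items":{"type":"number"}}},"turn":{"type":"array","items":{"type":"number"}},"grip_force":{"type":"number"}},"required":["fingers","dp","turn"]}

```bash
ls; mkdir -p pics; python3 - <<'E'
from plant import r
import cv2,numpy as np,pickle
d={}
for n in("scene","top"):
    f=r.grab_frame(n);d[n]=f;cv2.imwrite(f"pics/{n}0.png",f["image"]);print(n,f["K"].tolist(),np.round(f["view"],4).tolist())
pickle.dump(d,open("f0.pkl","wb"))
print(r.read_state(),r.grasp_offset)
E
```

```text
pics
scene [[387.23671985081216, 0.0, 271.96208948277575], [0.0, 387.23671985081216, 211.08057277798596], [0.0, 0.0, 1.0]] [[0.0814, 0.9964, 0.0237, -0.1416], [0.6344, -0.0335, -0.7722, -0.311], [-0.7687, 0.0779, -0.6349, 1.4247], [0.0, 0.0, 0.0, 1.0]]
top [[379.3815805995926, 0.0, 278.67357467916537], [0.0, 379.3815805995926, 211.53998923966793], [0.0, 0.0, 1.0]] [[-0.0228, -0.9996, -0.0153, 0.1316], [-0.9936, 0.0243, -0.1106, 0.564], [0.111, 0.0127, -0.9937, 0.8502], [0.0, 0.0, 0.0, 1.0]]
{'t': 0.1, 'joint_pos': array([-1.38940470e+00,  1.31111465e-01,  1.48920885e+00,  1.97662428e-05,
        1.52303097e+00, -8.54174088e-02]), 'qvel': array([-0.00037014, -0.00186269, -0.00235267,  0.00154285,  0.0003249 ,
        0.00136826]), 'tau': array([ 3.27910704e-03, -5.70949566e+01, -5.01943409e+01, -1.02543513e-04,
        8.08174373e-03, -2.13105506e-05]), 'tcp_pos': array([ 0.15811646, -0.57824822,  0.2303128 ]), 'eef_rot': array([ 9.91114487e-01,  1.33008646e-01, -3.23195539e-05, -8.78776901e-04]), 'ft_force': array([-0.61261893, -0.10447373,  0.19270592]), 'wrist_torque': array([0.02146573, 0.03014492, 0.0177777 ]), 'gripper_force': 0.0, 'finger_gap': 0.9999041655857819} 0.0187
```

View pics/scene0.png

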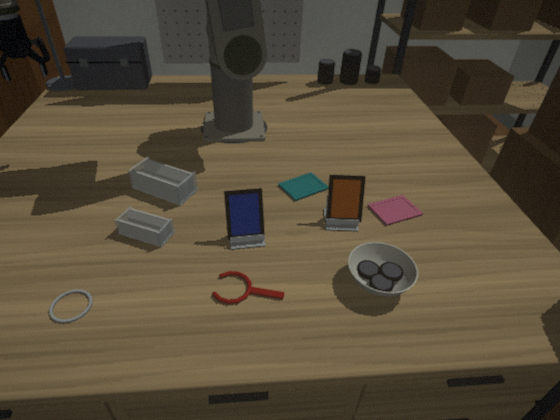

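View pics/top0.png

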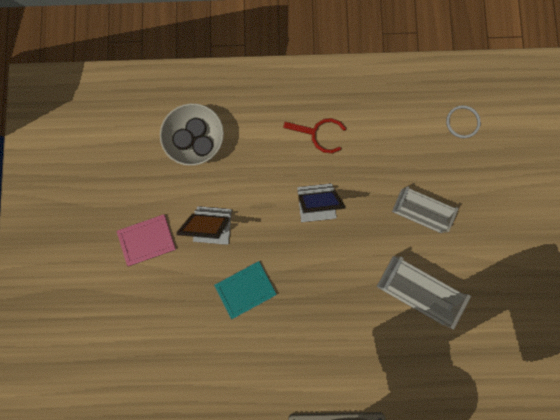

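The amber filter is at scene (345,200) and top (205,225). The smaller holder is at scene (145,228) and top (426,209), and blue stands between them. I'll zoom in to pick corners.

```bash
python3 - <<'E'
import cv2,numpy as np,pickle
d=pickle.load(open("f0.pkl","rb"))
def crop(n,x,y,w=80,h=60,s=5):
    c=cv2.resize(d[n]["image"][y:y+h,x:x+w],None,fx=s,fy=s,interpolation=cv2.INTER_CUBIC)
    c=cv2.convertScaleAbs(c,alpha=1.6)
    for i in range(0,w,10): cv2.putText(c,str(x+i),(i*s,8),0,.3,(0,255,0));cv2.line(c,(i*s,0),(i*s,h*s),(0,120,0),1)
    for i in range(0,h,10): cv2.putText(c,str(y+i),(0,i*s+4),0,.3,(0,255,0));cv2.line(c,(0,i*s),(w*s,i*s),(0,120,0),1)
    return c
a=np.vstack([np.hstack([crop("scene",305,172),crop("top",170,195)]),np.hstack([crop("scene",105,200),crop("top",388,178)])])
cv2.imwrite("pics/c1.png",a)
E
```

```text
(no output)
```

View pics/c1.png

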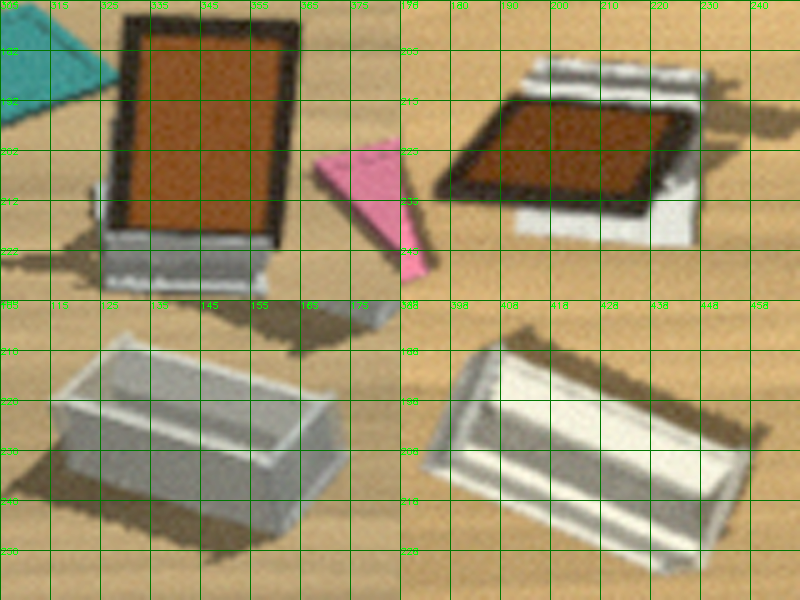

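```bash
cat > h.py <<'E'
import numpy as np,pickle,cv2
from scipy.optimize import least_squares
from scipy.spatial.transform import Rotation as R
d=pickle.load(open("f0.pkl","rb"))
def proj(n,P,f=None):
    f=f or d[n];V=f["view"];c=np.asarray(P)@V[:3,:3].T+V[:3,3];p=c@f["K"].T
    return p[:,:2]/p[:,2:]
def amber(p,x,y,z):  # local->world
    L=np.array([x,y,z],float);
    Rt=R.from_euler("z",p[2])*R.from_euler("y",-25,degrees=True)
    return Rt.apply(L)+[p[0],p[1],.014]
def hold(p,x,y,z): return R.from_euler("z",p[2]).apply([x,y,z])+[p[0],p[1],0]
E
python3 - <<'E'
from h import *
A=[("scene",(.004,-.045,.12),(329.8,175.2)),("scene",(.004,.045,.12),(365,176.4)),("scene",(.004,.045,0),(361.2,221.4)),("scene",(.004,-.045,0),(326.2,218.6)),
("top",(.004,.045,0),(192.6,214)),("top",(.004,-.045,0),(230,217.4)),("top",(-.004,.045,.12),(176.6,234)),("top",(-.004,-.045,.12),(219,238))]
H=[("scene",(-.03,-.063,.046),(130,207)),("scene",(.03,-.063,.046),(116,220.6)),("scene",(.03,.063,.046),(158.6,233)),("scene",(-.03,.063,.046),(172.6,219)),
("scene",(.03,.063,0),(161,247)),("scene",(-.03,.063,0),(174.6,231)),("top",(.03,-.063,.046),(458,208)),("top",(-.03,.063,0),(393,211.6))]
for nm,fn,ob,x0 in(("amber",amber,A,(.5,.3,0)),("hold",hold,H,(.5,-.2,.4)),("hold2",hold,H,(.5,-.2,-.4))):
    f=lambda p:np.concatenate([proj(n,[fn(p,*l)])[0]-q for n,l,q in ob])
    s=least_squares(f,x0,loss="soft_l1");print(nm,s.x.round(4),np.degrees(s.x[2]).round(2),f(s.x).round(1))
E
```

```text
amber [ 0.5619  0.2805 -0.1245] -7.13 [-0.7 -0.7  0.1 -0.3 -0.7  0.6 -0.6  1.8 -0.6 -1.3 -0.5 -0.9 -0.4  0.7
 -0.   1.1]
hold [ 0.5642 -0.2201 -0.4477] -25.65 [-0.6 -1.5 -2.1 -0.9 -0.2  0.2 -0.2 -1.2  0.5  0.2  0.3  0.7 -0.1 -0.2
 -2.3 -0.3]
hold2 [ 0.5642 -0.2201 -0.4477] -25.65 [-0.6 -1.5 -2.1 -0.9 -0.2  0.2 -0.2 -1.2  0.5  0.2  0.3  0.7 -0.1 -0.2
 -2.3 -0.3]
```

Call:
play_rows([
  [0.05, 0.05, 0.03],
  [0.1, 0.1, 0.05],
  [0.14, 0.14, 0.07],
  [0.18, 0.18, 0.07],
  [0.22, 0.22, 0.07],
  [0.26, 0.26, 0.07],
  [0.3, 0.3, 0.07],
  [0.33, 0.33, 0.07],
  [0.36, 0.36, 0.07],
  [0.36, 0.36, 0.07],
], fingers=[0, 0, 0, 0, 0, 0, 0, 0, 0, 0], turn=[1.2, 2.4, 3.6, 4.8, 6, 7.2, 8.4, 9.6, 9.8, 9.8])

```text
t: 1.35
tcp_pos: [0.5195, -0.2163, 0.3005]
eef_rot: [0.846, 0.534, -0.0, -0.001]
ft_force: [-0.9, -0.2, 0.3]
finger_gap: 1.0
gripper_force: 0.0
```

```bash
python3 - <<'E'
from plant import r
from h import *
f=r.grab_frame("wrist");pickle.dump(f,open("w1.pkl","wb"))
p=[.5642,-.2201,-.4477]
im=cv2.resize(cv2.convertScaleAbs(f["image"],alpha=1.5),None,fx=1.4,fy=1.4)
for z in(0,.046):
    q=proj(0,[hold(p,a*.03,b*.063,z) for a,b in((1,1),(1,-1),(-1,-1),(-1,1))],f);print(q.round(1).tolist())
    cv2.polylines(im,[(q*1.4).astype(int)],True,(0,255,0) if z else (0,0,255),1)
cv2.imwrite("pics/w1.png",im);print(r.read_state()["tcp_pos"],f["view"].round(3).tolist())
E
```

```text
[[329.0, 117.4], [324.8, 202.3], [286.2, 202.2], [287.2, 117.2]]
[[334.8, 116.6], [329.8, 210.7], [287.0, 210.5], [288.2, 116.4]]
[ 0.51853474 -0.21766935  0.30056092] [[0.903, -0.43, -0.002, -0.561], [-0.413, -0.868, 0.277, -0.03], [-0.121, -0.249, -0.961, 0.455], [0.0, 0.0, 0.0, 1.0]]
```

View pics/w1.png

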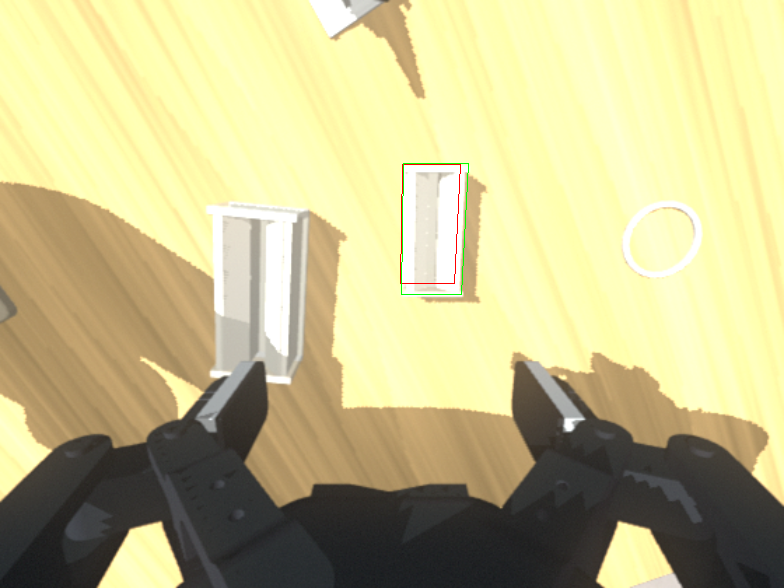

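The wrist view, with the holder at (403–467,163–297), confirms the fit. The top outline matches within about 1 mm. Next I'll go over the amber filter.

Call:
play_rows([
  [0, 0.06, 0],
  [0, 0.12, 0],
  [0, 0.18, 0],
  [0, 0.24, 0],
  [0, 0.3, 0],
  [0, 0.36, 0],
  [-0.002, 0.42, -0.02],
  [-0.002, 0.47, -0.05],
  [-0.002, 0.504, -0.08],
  [-0.002, 0.504, -0.08],
], fingers=[0, 0, 0, 0, 0, 0, 0, 0, 0, 0], turn=[0.4, 0.8, 1.2, 1.6, 2, 2.4, 2.8, 3.2, 3.7, 3.7])

```text
t: 2.65
tcp_pos: [0.5142, 0.2853, 0.2174]
eef_rot: [0.75, 0.662, -0.003, -0.001]
ft_force: [-0.2, -1.0, 0.2]
finger_gap: 0.996
gripper_force: 0.0
```

```bash
python3 - <<'E'
from plant import r
from h import *
f=r.grab_frame("wrist");pickle.dump(f,open("w2.pkl","wb"))
p=[.5619,.2805,-.1245]
im=cv2.resize(cv2.convertScaleAbs(f["image"],alpha=1.5),None,fx=1.4,fy=1.4)
for x in(-.004,.004):
    q=proj(0,[amber(p,x,b*.045,z) for b,z in((1,0),(-1,0),(-1,.12),(1,.12))],f)
    cv2.polylines(im,[(q*1.4).astype(int)],True,(0,255,0) if x>0 else (0,0,255),1)
cv2.imwrite("pics/w2.png",im);s=r.read_state();print(s["tcp_pos"],R.from_quat(s["eef_rot"]).as_matrix()[:,1])
E
```

```text
[0.51533642 0.28441401 0.21945581] [ 0.9921072  -0.12535903 -0.00290026]
```

View pics/w2.png

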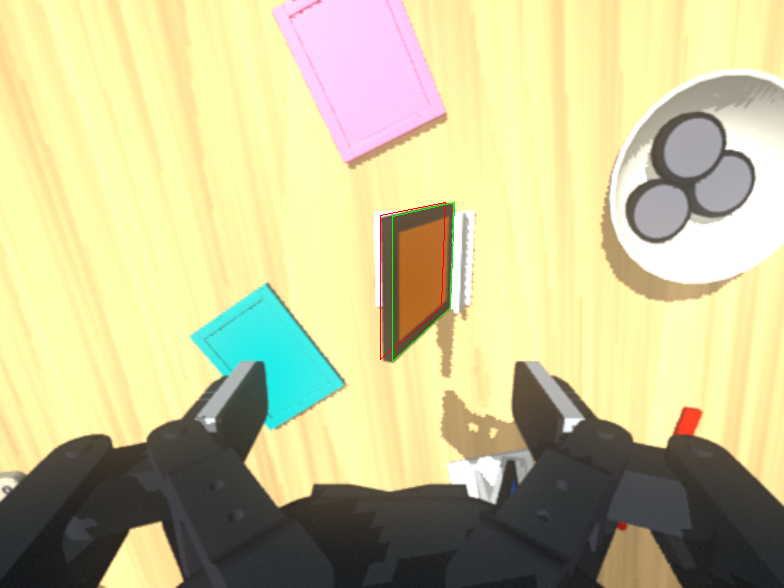

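The overlay fits the amber plate (top edge x≈381–393, rows 205–360). Descending and gripping gently.

Call:
play_rows([
  [0.001, 0.002, -0.05],
  [0.001, 0.002, -0.1],
  [0.001, 0.002, -0.121],
  [0.001, 0.002, -0.121],
  [0.001, 0.002, -0.121],
  [0.001, 0.002, -0.121],
  [0.001, 0.002, -0.121],
  [0.001, 0.002, -0.121],
  [0.001, 0.002, -0.121],
  [0.001, 0.002, -0.121],
], fingers=[0, 0, 0, 0, 1, 1, 1, 1, 1, 1], turn=[0, 0, 0, 0, 0, 0, 0, 0, 0, 0], grip_force=25)

```text
t: 3.95
tcp_pos: [0.5182, 0.2875, 0.1015]
eef_rot: [0.75, 0.661, 0.001, 0.001]
ft_force: [1.1, -0.9, 6.9]
finger_gap: 0.186
gripper_force: 23.3
```

```bash
python3 - <<'E'
from plant import r
from h import *
o=[]
for n,(x,y) in(("scene",(305,162)),("top",(160,185))):
    f=r.grab_frame(n);pickle.dump(f,open(n+"3.pkl","wb"))
    o.append(cv2.resize(cv2.convertScaleAbs(f["image"][y:y+75,x:x+80],alpha=1.6),None,fx=5,fy=5,interpolation=2))
cv2.imwrite("pics/g3.png",np.hstack(o));s=r.read_state();print(s["tcp_pos"],s["finger_gap"],s["ft_force"],s["gripper_force"])
E
```

```text
[0.51818023 0.28745006 0.10143722] 0.18349446109685913 [ 1.09689737 -0.94578151  5.09200631] 23.254023988265544
```

View pics/g3.png

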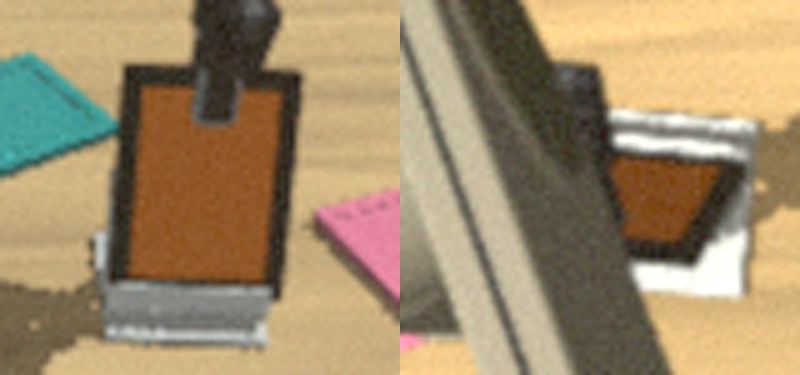

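The gap is 15.6 mm and force 23 N, so the plate is held with its lean kept. Lifting straight up.

Call:
play_rows([
  [0, 0, 0.005],
  [0, 0, 0.015],
  [0, 0, 0.03],
  [0, 0, 0.05],
  [0, 0, 0.07],
  [0, 0, 0.09],
  [0, 0, 0.11],
  [0, 0, 0.12],
  [0, 0, 0.12],
  [0, 0, 0.12],
], fingers=[1, 1, 1, 1, 1, 1, 1, 1, 1, 1], turn=[0, 0, 0, 0, 0, 0, 0, 0, 0, 0], grip_force=25)

```text
t: 5.3
tcp_pos: [0.5167, 0.287, 0.2192]
eef_rot: [0.75, 0.661, -0.001, -0.0]
ft_force: [-0.2, -0.3, -2.1]
finger_gap: 0.082
gripper_force: 30.9
```

```bash
python3 - <<'E'
from plant import r
from h import *
f=r.grab_frame("scene");pickle.dump(f,open("scene4.pkl","wb"));g=r.grab_frame("wrist");pickle.dump(g,open("wrist4.pkl","wb"))
a=cv2.resize(cv2.convertScaleAbs(f["image"][110:230,285:405],alpha=1.6),(400,400),interpolation=2)
b=cv2.resize(cv2.convertScaleAbs(g["image"],alpha=1.4),(400,300))
cv2.imwrite("pics/g4.png",np.hstack([a,np.vstack([b,np.zeros((100,400,3),np.uint8)])]));s=r.read_state();print(s["tcp_pos"],s["finger_gap"],s["ft_force"],s["gripper_force"],s["wrist_torque"])
E
```

```text
[0.51661704 0.28693106 0.21901017] 0.08421243669928402 [-0.56644495  0.12834772 -1.03676629] 30.869062542915344 [ 0.01636989 -0.0233675   0.03389106]
```

View pics/g4.png

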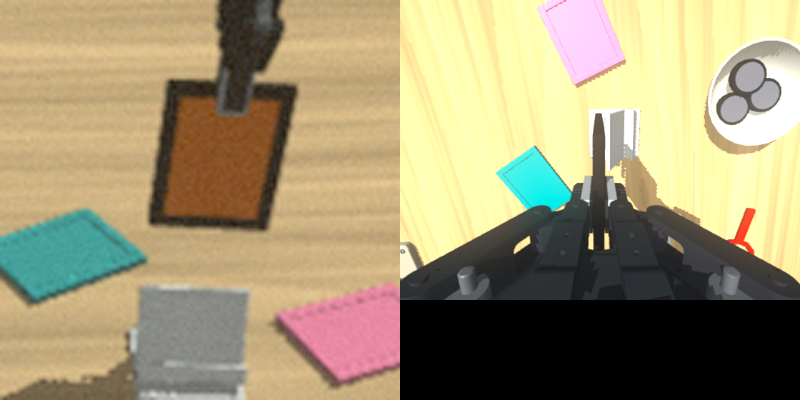

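The plate swung upright in the pads when it cleared the rest (gap 7 mm). I'll fit its pose from the scene corners (336,134), (374,136), (365,179), (330,177).

```bash
python3 - <<'E'
from h import *
f=pickle.load(open("scene4.pkl","rb"))
loc=np.array([(.004,-.045,.12),(.004,.045,.12),(.004,.045,0),(.004,-.045,0)]);q=np.array([(336,134),(374.1,136.1),(365.1,179),(329.7,176.9)])
def W(v):
    Rt=R.from_euler("ZYX",[-7.13,v[2],v[3]],degrees=True)
    # top centre x known = TCP x approx
    return Rt.apply(loc-[0,0,.1])+[.5166,.287+v[0],.219+v[1]]
for fix in(None,0):
    g=lambda v:(proj(0,W(v if fix is None else [v[0],v[1],fix,v[3]]),f)-q).ravel()
    s=least_squares(g,[0,0,0,0],x_scale=[.01,.01,5,5]);print(s.x.round(4),g(s.x).round(1))
E
```

```text
[ 2.000e-04  9.000e-04 -7.000e-04 -3.302e-01] [-0.3  0.1  0.6 -0.1  0.1 -0.1 -0.4  0.2]
[ 2.0000e-04  9.0000e-04 -1.8192e+00 -3.3020e-01] [-0.3  0.1  0.6 -0.1  0.1 -0.1 -0.4  0.2]
```

Pose: upright, centred, with the lower edge about 99 mm below the TCP. Carrying it over the holder.

Call:
play_rows([
  [0, -0.02, 0.04],
  [0.005, -0.06, 0.07],
  [0.01, -0.11, 0.08],
  [0.016, -0.17, 0.08],
  [0.022, -0.23, 0.08],
  [0.028, -0.29, 0.08],
  [0.034, -0.35, 0.08],
  [0.04, -0.41, 0.08],
  [0.045, -0.46, 0.08],
  [0.0476, -0.49, 0.08],
], fingers=[1, 1, 1, 1, 1, 1, 1, 1, 1, 1], turn=[0, -0.4, -0.8, -1.2, -1.6, -2, -2.5, -3, -3.4, -3.7], grip_force=25)

```text
t: 6.65
tcp_pos: [0.5642, -0.2054, 0.2991]
eef_rot: [0.848, 0.531, -0.001, -0.001]
ft_force: [0.2, -0.3, -2.7]
finger_gap: 0.083
gripper_force: 30.8
```

Call:
play_rows([
  [0, -0.017, 0],
  [0, -0.017, -0.03],
  [0, -0.017, -0.06],
  [0, -0.017, -0.09],
  [0, -0.017, -0.11],
  [0, -0.017, -0.12],
  [0, -0.017, -0.13],
  [0, -0.017, -0.13],
  [0, -0.017, -0.13],
  [0, -0.017, -0.13],
], fingers=[1, 1, 1, 1, 1, 1, 1, 1, 1, 1], turn=[0, 0, 0, 0, 0, 0, 0, 0, 0, 0], grip_force=25)

```text
t: 7.9
tcp_pos: [0.5653, -0.22, 0.1713]
eef_rot: [0.847, 0.532, 0.0, 0.001]
ft_force: [-0.3, -0.2, -2.0]
finger_gap: 0.086
gripper_force: 30.8
```

```bash
python3 - <<'E'
from plant import r
from h import *
f=r.grab_frame("scene");pickle.dump(f,open("scene5.pkl","wb"));g=r.grab_frame("top");h=r.grab_frame("wrist")
a=cv2.resize(cv2.convertScaleAbs(f["image"][145:265,85:205],alpha=1.6),(400,400),interpolation=2)
b=cv2.resize(cv2.convertScaleAbs(h["image"],alpha=1.4)[60:360,100:],(400,300))
cv2.imwrite("pics/g5.png",np.hstack([a,np.vstack([b,np.zeros((100,400,3),np.uint8)])]));s=r.read_state()
t=s["tcp_pos"];M=R.from_quat(s["eef_rot"]).as_matrix();print(t,M[:,1],M[:,2],s["finger_gap"],s["ft_force"])
print("in holder",R.from_euler("z",-.4477).inv().apply(t-[.5642,-.2201,0]),np.degrees(np.arctan2(M[1,1],M[0,1])))
E
```

```text
[ 0.56501861 -0.21990157  0.17077877] [ 9.00967044e-01 -4.33886917e-01  7.26826160e-04] [ 6.52262158e-04 -3.20727025e-04 -9.99999736e-01] 0.0857116270464918 [ 0.16259177  0.05293296 -1.35763627]
in holder [0.00065204 0.00053324 0.17077877] -25.714495093743174
```

View pics/g5.png

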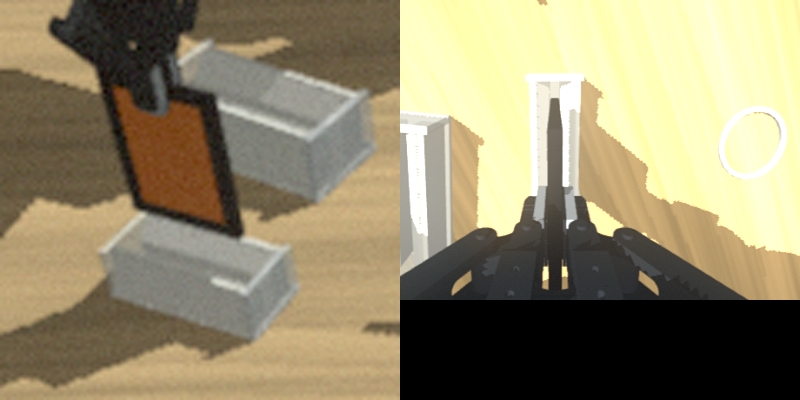

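Aligned: the plate sits centred over the slot. Lowering until the edge is a few mm inside the straight part.

Call:
play_rows([
  [0, 0, -0.01],
  [0, 0, -0.02],
  [0, 0, -0.026],
  [0, 0, -0.03],
  [0, 0, -0.034],
  [0, 0, -0.037],
  [0, 0, -0.04],
  [0, 0, -0.043],
  [0, 0, -0.046],
  [0, 0, -0.046],
], fingers=[1, 1, 1, 1, 1, 1, 1, 1, 1, 1], turn=[0, 0, 0, 0, 0, 0, 0, 0, 0, 0], grip_force=25)

```text
t: 9.3
tcp_pos: [0.5646, -0.2197, 0.1239]
eef_rot: [0.847, 0.532, -0.0, -0.0]
ft_force: [-0.1, 0.9, -2.3]
finger_gap: 0.084
gripper_force: 30.8
```

Call:
play_rows([
  [-0.003, 0.0014, 0],
  [-0.006, 0.003, 0],
  [-0.009, 0.0043, -0.0005],
  [-0.012, 0.0058, -0.001],
  [-0.015, 0.0072, -0.0015],
  [-0.018, 0.0086, -0.002],
  [-0.021, 0.01, -0.0025],
  [-0.024, 0.0115, -0.003],
  [-0.025, 0.012, -0.003],
  [-0.025, 0.012, -0.003],
], fingers=[1, 1, 1, 1, 1, 1, 1, 1, 1, 1], turn=[0, 0, 0, 0, 0, 0, 0, 0, 0, 0], grip_force=20)

```text
t: 10.55
tcp_pos: [0.544, -0.2099, 0.1241]
eef_rot: [0.847, 0.532, 0.003, 0.005]
ft_force: [14.0, -6.6, -6.1]
finger_gap: 0.087
gripper_force: 88.6
```

```bash
python3 - <<'E'
from plant import r
from h import *
f=r.grab_frame("scene");g=r.grab_frame("top")
a=cv2.resize(cv2.convertScaleAbs(f["image"][145:265,85:205],alpha=1.6),(400,400),interpolation=2)
b=cv2.resize(cv2.convertScaleAbs(g["image"][160:280,370:490],alpha=1.6),(400,400),interpolation=2)
cv2.imwrite("pics/g6.png",np.hstack([a,b]));s=r.read_state()
t=s["tcp_pos"];print(t,s["finger_gap"],s["ft_force"],s["gripper_force"])
print("in holder",R.from_euler("z",-.4477).inv().apply(t-[.5642,-.2201,0]))
E
```

```text
[ 0.54400802 -0.20987136  0.12406025] 0.08285888765461338 [15.29609416 -7.06678339 -4.67317165] 88.48774543963373
in holder [-0.02262987  0.00047958  0.12406025]
```

View pics/g6.png

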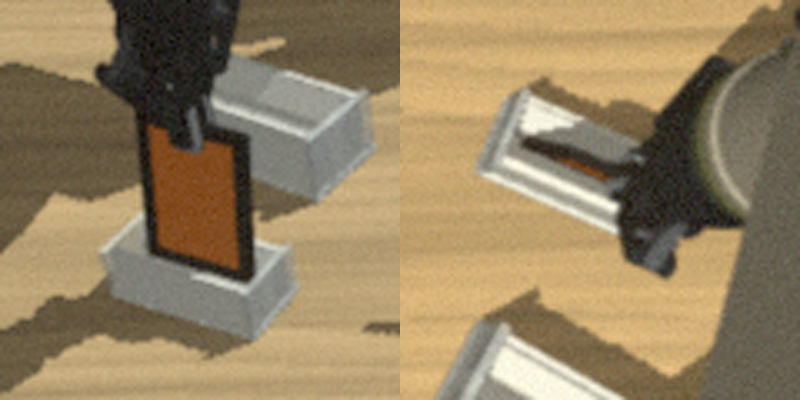

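The plate leans in the mouth. Estimating the lean from the picture corners.

```bash
python3 - <<'E'
from h import *
f=d["scene"]
q=np.array([(136,112),(253,135),(252,279)])/3.3333+[85,145]
loc=np.array([(.004,-.045,.12),(.004,.045,.12),(.004,.045,.021)])
p=[.5642,-.2201,-.4477]
for e in(-.004,-.002,0,.002):
  def W(v):
    w=R.from_euler("y",-v[0],degrees=True).apply(loc)+[e,v[1],v[2]]
    return np.array([hold(p,*k) for k in w])
  g=lambda v:(proj(0,W(v)[:2],f)-q[:2]).ravel()
  s=least_squares(g,[10,0,.025],x_scale=[5,.01,.01]);print(e,s.x.round(4),g(s.x).round(1))
  h=lambda v:g([v[0],v[1],.026]);s=least_squares(h,[10,0],x_scale=[5,.01]);print(' z fixed',s.x.round(4),h(s.x).round(1))
E
```

```text
-0.004 [-2.8772  0.0308  0.0482] [ 0.3 -1.1 -0.3  1.1]
 z fixed [9.119e+00 8.000e-03] [ 1.1 -0.9 -1.   1. ]
-0.002 [-1.9199  0.0308  0.048 ] [ 0.3 -1.1 -0.3  1.1]
 z fixed [1.02488e+01 7.70000e-03] [ 1.1 -0.9 -1.   1. ]
0 [-0.9637  0.0308  0.0479] [ 0.3 -1.1 -0.3  1.1]
 z fixed [1.14123e+01 7.30000e-03] [ 1.1 -0.9 -1.1  1. ]
0.002 [-0.0086  0.0308  0.0478] [ 0.3 -1.1 -0.3  1.1]
 z fixed [1.26132e+01 6.90000e-03] [ 1.1 -0.9 -1.1  1. ]
```

Roughly 10°, which is marginal. Moving 10 mm further for margin.

Call:
play_rows([
  [-0.002, 0.001, 0],
  [-0.004, 0.002, 0],
  [-0.006, 0.003, 0],
  [-0.008, 0.004, 0],
  [-0.009, 0.0043, 0],
  [-0.01, 0.0048, 0],
  [-0.01, 0.0048, 0],
  [-0.01, 0.0048, 0],
  [-0.01, 0.0048, 0],
  [-0.01, 0.0048, 0],
], fingers=[1, 1, 1, 1, 1, 1, 1, 1, 1, 1], turn=[0, 0, 0, 0, 0, 0, 0, 0, 0, 0], grip_force=20)

```text
t: 11.9
tcp_pos: [0.5362, -0.2062, 0.1249]
eef_rot: [0.847, 0.532, 0.005, 0.007]
ft_force: [21.9, -9.9, -9.3]
finger_gap: 0.088
gripper_force: 116.1
```

```bash
python3 - <<'E'
from plant import r
from h import *
f=r.grab_frame("scene");g=r.grab_frame("top")
a=cv2.resize(cv2.convertScaleAbs(f["image"][145:265,85:205],alpha=1.6),(400,400),interpolation=2)
b=cv2.resize(cv2.convertScaleAbs(g["image"][160:280,370:490],alpha=1.6),(400,400),interpolation=2)
cv2.imwrite("pics/g7.png",np.hstack([a,b]));s=r.read_state()
t=s["tcp_pos"];M=R.from_quat(s["eef_rot"]).as_matrix();print(t,M[:,2],s["finger_gap"],s["ft_force"],s["gripper_force"])
print("in holder",R.from_euler("z",-.4477).inv().apply(t-[.5642,-.2201,0]))
E
```

```text
[ 0.53616182 -0.20619133  0.12489375] [ 0.01563205 -0.00749669 -0.99984971] 0.08730573826971057 [ 22.26798891 -10.22307801  -9.67105194] 116.13380257040262
in holder [-0.03129585  0.00040036  0.12489375]
```

View pics/g7.png

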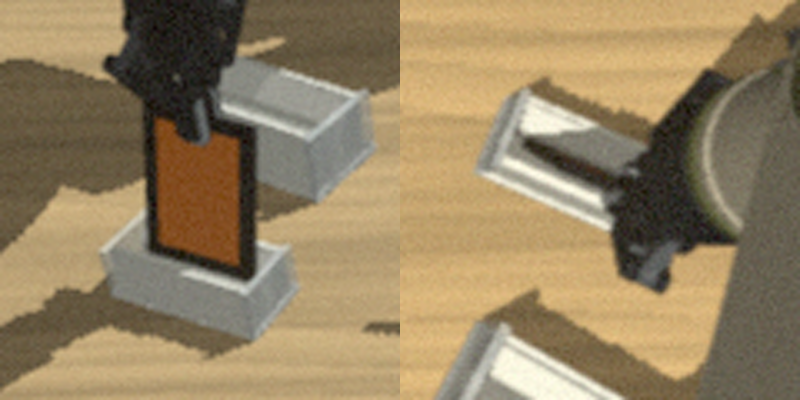

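The lean is now about 16° (TCP 31 mm off-centre, edge trapped in the slot). I'll straighten it, check, then lower.

Call:
play_rows([
  [0.004, -0.002, 0],
  [0.008, -0.004, 0],
  [0.012, -0.006, 0],
  [0.016, -0.008, 0],
  [0.02, -0.01, 0],
  [0.024, -0.0115, 0],
  [0.028, -0.0135, 0],
  [0.032, -0.0155, 0],
  [0.035, -0.0168, 0],
  [0.035, -0.0168, 0],
], fingers=[1, 1, 1, 1, 1, 1, 1, 1, 1, 1], turn=[0, 0, 0, 0, 0, 0, 0, 0, 0, 0], grip_force=25)

```text
t: 13.25
tcp_pos: [0.564, -0.2194, 0.1202]
eef_rot: [0.847, 0.532, -0.001, -0.001]
ft_force: [-0.8, 0.8, -1.9]
finger_gap: 0.084
gripper_force: 29.8
```

```bash
python3 - <<'E'
from plant import r
from h import *
s=r.read_state()
t=s["tcp_pos"];print(t,s["finger_gap"],s["ft_force"],s["gripper_force"])
print("in holder",R.from_euler("z",-.4477).inv().apply(t-[.5642,-.2201,0]))
E
```

```text
[ 0.56402609 -0.21941043  0.12024319] 0.08396930391647695 [-0.80320697  0.75960483 -1.90658408] 29.822580814361572
in holder [-0.00045528  0.00054632  0.12024319]
```

Free and upright, with side force near 1 N. Lowering to the floor.

Call:
play_rows([
  [0, 0, -0.003],
  [0, 0, -0.006],
  [0, 0, -0.009],
  [0, 0, -0.011],
  [0, 0, -0.013],
  [0, 0, -0.014],
  [0, 0, -0.015],
  [0, 0, -0.016],
  [0, 0, -0.016],
  [0, 0, -0.016],
], fingers=[1, 1, 1, 1, 1, 1, 1, 1, 1, 1], turn=[0, 0, 0, 0, 0, 0, 0, 0, 0, 0], grip_force=25)

```text
t: 14.5
tcp_pos: [0.5659, -0.2205, 0.1075]
eef_rot: [0.847, 0.532, 0.001, 0.001]
ft_force: [-2.0, -0.6, 8.5]
finger_gap: 0.087
gripper_force: 31.2
```

Call:
play_rows([
  [-0.001, 0, -0.001],
  [-0.001, 0.0005, -0.002],
  [-0.001, 0.0005, -0.003],
  [-0.001, 0.0005, -0.004],
  [-0.001, 0.0005, -0.004],
  [-0.001, 0.0005, -0.004],
  [-0.001, 0.0005, -0.004],
  [-0.001, 0.0005, -0.004],
  [-0.001, 0.0005, -0.004],
  [-0.001, 0.0005, -0.004],
], fingers=[1, 1, 1, 1, 1, 1, 1, 1, 1, 1], turn=[0, 0, 0, 0, 0, 0, 0, 0, 0, 0], grip_force=25)

```text
t: 15.75
tcp_pos: [0.5672, -0.2211, 0.1073]
eef_rot: [0.847, 0.532, 0.002, 0.004]
ft_force: [-4.4, 0.5, 25.1]
finger_gap: 0.087
gripper_force: 34.7
```

```bash
python3 - <<'E'
from plant import r
from h import *
f=r.grab_frame("scene");cv2.imwrite("pics/g8raw.png",f["image"])
p=[.5642,-.2201,-.4477]
im=cv2.resize(cv2.convertScaleAbs(f["image"][145:265,85:205],alpha=1.6),(600,600),interpolation=2)
for c,z in(((0,255,0),.006),((0,0,255),.016)):
    q=(proj(0,[hold(p,.004,b*.045,z+k) for b,k in((1,.06),(1,.12),(-1,.12),(-1,.06))],f)-[85,145])*5
    cv2.polylines(im,[q.astype(int)],False,c,1)
cv2.imwrite("pics/g8.png",im);s=r.read_state()
t=s["tcp_pos"];print(t,s["finger_gap"],s["ft_force"],s["gripper_force"])
print("in holder",R.from_euler("z",-.4477).inv().apply(t-[.5642,-.2201,0]))
E
```

```text
[ 0.56714599 -0.22109516  0.1073279 ] 0.08759131198718793 [-4.52220969  0.94673605 25.958796  ] 34.72179472446442
in holder [0.00308645 0.00037822 0.1073279 ]
```

View pics/g8.png

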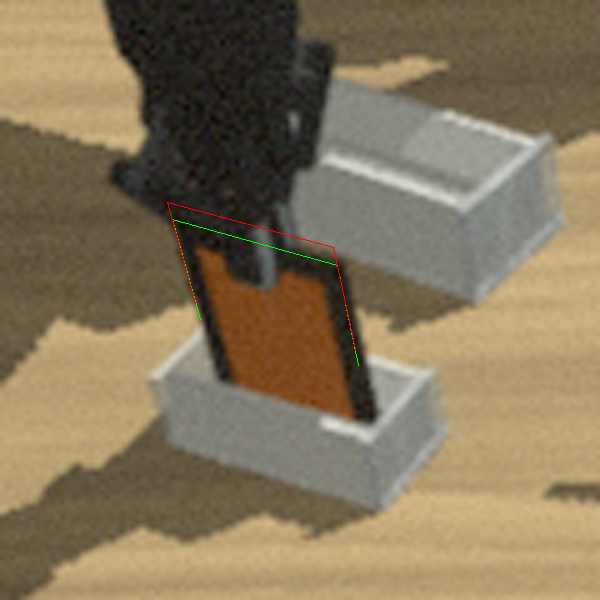

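It's at a hard floor stop (26 N, z not moving) and the top edge matches the seated outline (green). Easing the pressure, opening, and rising.

Call:
play_rows([
  [0, 0, 0.002],
  [0, 0, 0.004],
  [0, 0, 0.005],
  [0, 0, 0.005],
  [0, 0, 0.005],
  [0, 0, 0.005],
  [0, 0, 0.005],
  [0, 0, 0.005],
  [0, 0, 0.005],
  [0, 0, 0.005],
], fingers=[1, 1, 1, 0.8, 0.5, 0, 0, 0, 0, 0], turn=[0, 0, 0, 0, 0, 0, 0, 0, 0, 0], grip_force=20)

```text
t: 17.05
tcp_pos: [0.5638, -0.2193, 0.1063]
eef_rot: [0.847, 0.532, 0.0, 0.0]
ft_force: [0.1, 0.2, 0.7]
finger_gap: 0.999
gripper_force: 0.0
```

Call:
play_rows([
  [0, 0, 0.01],
  [0, 0, 0.04],
  [0, 0, 0.08],
  [0, 0, 0.12],
  [0, 0, 0.15],
  [0, 0, 0.15],
  [0, 0, 0.15],
  [0, 0, 0.15],
  [0, 0, 0.15],
  [0, 0, 0.15],
], fingers=[0, 0, 0, 0, 0, 0, 0, 0, 0, 0], turn=[0, 0, 0, 0, 0, 0, 0, 0, 0, 0])

```text
t: 18.3
tcp_pos: [0.5636, -0.2192, 0.2556]
eef_rot: [0.847, 0.532, -0.0, -0.0]
ft_force: [-0.7, -0.0, -0.1]
finger_gap: 0.999
gripper_force: 0.0
```

```bash
python3 - <<'E'
from plant import r
from h import *
f=r.grab_frame("scene");p=[.5642,-.2201,-.4477]
im=cv2.resize(cv2.convertScaleAbs(f["image"][145:265,85:205],alpha=1.6),(600,600),interpolation=2)
q=(proj(0,[hold(p,.004,b*.045,.006+k) for b,k in((1,.06),(1,.12),(-1,.12),(-1,.06))],f)-[85,145])*5
cv2.polylines(im,[q.astype(int)],False,(0,255,0),1)
cv2.imwrite("pics/g9.png",im);s=r.read_state();print(s["t"],s["tcp_pos"],s["finger_gap"],s["ft_force"])
E
```

```text
18.35 [ 0.56365855 -0.21918644  0.25581181] 0.9992651792502549 [ 0.1950181  -0.18513295  0.14504218]
```

View pics/g9.png

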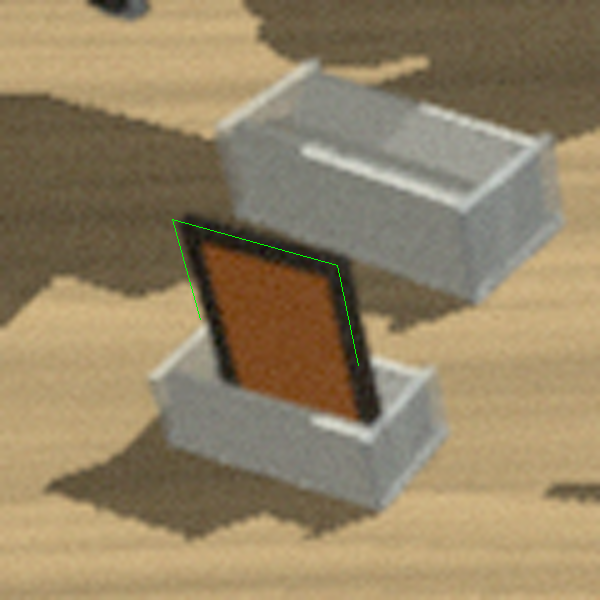

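The filter stands seated in the slot a few mm along from centre, and the gripper is clear.

```bash
python3 -c "
from plant import r
print(r.hand_in())"
```

```text
the job is handed in; nothing more can be done
None
```

The amber filter is seated upright in the smaller holder's slot and let go, and I handed the job in at about 18 s (no verdict came back). It was leaning about 16° (estimated from the camera and arm position) when its edge went in, and I didn't touch the blue filter or the red wrench.

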